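Take the punch caddy off its safety hook

ROBOT

A 7-joint arm with a two-finger parallel gripper is mounted at the origin on the work surface. World frame = base frame: x ahead of the robot, y to its left, z up, the work surface at z = 0. Lengths are in m, angles in rad, forces in N, time in s.
With the tool pointing down it reaches from about 0.425 to 0.875 m from the base axis. Payload 4.7 kg.
Tool frame: the origin (TCP) lies on the centre line of the jaws, within the pads' length; the fingertips stand 14 mm ahead of it and the grasp point (between the pads) lies 5 mm behind it; z points along the fingers, y is the direction in which the jaws open and shut (so a half turn about z gives the same grasp; the last joint's range is limited). The gripper opens to 87 mm and grips with 3 to 60 N. Pads are 19 mm wide; open, the fingers measure 117 mm over their backs; the gripper's body (75 mm by 190 mm) begins 51 mm behind the grasp point.
Start: joints at [1.336, 0.321, -0.07, 1.45, 0.023, 1.371, -0.057], TCP at [0.16, -0.63, 0.237] pointing down, gripper open.
Joint ranges: [-2.86, 2.86], [-0.3, 2.09], [-1.38, 1.24], [0.06, 2.45], [-1.56, 4.7], [0.09, 2.05], [-2.69, 2.69]. Speed limits (rad/s): [2.57, 2.57, 3.14, 3.14, 3.14, 3.14, 3.14].

INTERFACE

Orientations are given as a rotation vector (axis times angle).
In Python, from bench import ctrl, optics, models gives the robot as it stands. The module is installed in compiled form; this text tells all that it offers.
- The arm moves only by the tool arm_command, never from a script. Its argument "motion" is a list of rows, each a list of 3 entries, a list of its own where there are three numbers: the shift along the tool's x, y, z in mm, then the turn, a rotation vector about the tool's x, y, z in degrees, then the closure, from 0 (fully open) to 1 (shut). In form: [[[x, y, z], [ax, ay, az], claw], ...]. A call has 1 to 8 rows; each row shifts and turns the commanded pose from where the row before left it, along the tool's axes as they then stand; what a row does not reach is not made up. A row lasts 1/12 s, in which the tool goes at most 41.7 mm and 7.16 degrees, less where a joint would pass 70% of its speed; a pose out of reach is approached as far as the arm can. A call with a gripper value outside its range is refused whole. The fingers move at their own pace and stop on an object; "force" is the grip in N (left out, the last holds). Time passes only in rows, so rows that do not move let the fingers close. It gives the time, the measured TCP pose, the force and the opening at its end, in the units of the state.
- ctrl.get_state(): the state, without advancing time (a new reading comes with each control period).
- optics.get_image(name): name is "scene" or "top"; returns (picture, depth): 480x640x3 uint8, blue, green, red; 480x640 float32, m along the optical axis (not along the pixel's ray), 0 where there is no reading.
- optics.camera_model(name): a dict with "fovy" (degrees; the focal length in pixels is half the picture's height over the tangent of half this angle, whatever the lens; pixels are square), "cx", "cy" (the principal point, pixels), "rvec" (rotation vector, rad) and "tvec" (3), from world to camera coordinates, as OpenCV has them. Camera axes: x right, y down, z forward; pixel columns grow to the right and rows downward; lengths in m; the calibration is good to about 2 mm. A picture is of the moment at which its call begins. camera_model takes no time and is no camera call.
- ctrl.close_job(): hands the job in, once; it reports no verdict.
Trained networks look in the newest picture that a camera, given by its name, has taken for a name from the list of things; names that differ only in an ending like _2 or _b are one class to them, and where a whole thing is asked for, a point or a joint stands for the part that bears it (a point fixed in the world has none). Each returns a list of dicts, best first, with "conf" (0 to 1); they miss things now and then, are a little off and sometimes report something else, mostly with a low value. They report only what shows in the picture. A call takes as long as a camera call. They do not tell look-alikes from the thing itself.
- models.search_frame(camera, target): "location" ([x, y, z] in m, in the coordinates of the camera as it stood for that picture, good to about 4 mm: the middle of the surface that is visible of it).
- models.silhouettes(camera, target): "pixels" (480x640 bool, what is visible of it).
The state is a dict: "time": time; "joint_positions": joint angles; "qd": joint speeds; "joint_torque": joint torques, N m; "position": TCP position; "tool_rot": TCP orientation; "ft_force": force on the tool from outside, world axes, zero at the start; "torque": the same for the moment, N m; "grip_width": opening from 0.0 (shut) to 1.0 (fully open).
Only numpy, scipy, OpenCV 4.12 (cv2) and the standard library are available. Lean on these libraries where they do the work, as an engineer would, in place of code of your own. Each camera call takes 0.05 s, during which the arm holds its last target.

TASK

The punch caddy hangs on the safety hook, its crossbar held under the hook's nose by the orange sprung keeper. Press the keeper open with the crossbar, feeling for its stop and never forcing the caddy against hook or keeper, lift the caddy off the hook, and set it down gently, upright and flat in the wooden parking tray. Leave the other things on the bench where they are.

Things in the scene. Friction and masses are not known exactly. Their poses are not given: they have to be found in the camera images.
- stand: Fixed safety-hook stand. Origin on the table below the hung crossbar's middle; x level, along the hook from nose to post; z up. Base plate x -65 to 115, y +-50, 12 high; grey post x 68 to 90, y +-25, 145 high; steel hook arm 20 wide, 10 thick, top (seat) 145 high. Nothing on it is higher than 167. It takes at most 16 N from the caddy in any direction.
- hook_seat (a point): Seat, 145 high, on top of the hook arm under the crossbar's middle; axes as the stand. The bar rests against a front wall (x -18 to -7, top 13 above seat). Over it is the nose: two brass tines (|y| 12 to 19, 15 to 22 above seat, 2 above the bar; the grip tab passes between) that overlap the bar by 3.5 to 21.5 mm: not measured, felt. Push the bar in +x to clear them.
- keeper_rest (a point): A fixed point of the stand, 20 mm in +x of hook_seat, by the orange sprung keeper (28 wide, 13 high) that presses the bar to -x with 4 N, rising 0.1 N per mm as the bar is pushed in +x. Two solid stops, set with the tines, meet the bar 2.5 mm after it has come clear of the tines: the push rises steeply there. Raise the caddy 1 mm first (less friction), push slowly till about 5 N over that, keep it so for the first 15 mm of lift.
- caddy_grip (a point): Middle of the blue grip tab of the loose punch caddy (0.3 to 0.55 kg). Axes: x thickness, y width, z up; hanging, they match the stand's. Tab 14 thick, 18 wide, from 35 below to 25 above this point. Below it the crossbar: 14 x 66 x 13 high, underside 48 below this point. Grip the tab across x from above, fingertips above the tines (tops 26 below this point).
- caddy_foot (a point): Centre of the underside of the caddy's wooden foot block (40 x, 100 y, 36 high), 142 below the grip point. Between block and crossbar, a window 50 wide, 58 high between legs at y +-29, through which the hook arm passes. Four punches stand 40 up at y +-42. To come off: lift 24 to 44 mm (more jams the block under the arm), then draw it 85 mm or more in the stand's -x.
- tray: Fixed wooden parking tray for the caddy. Origin at the centre of its underside on the table; outside 64 (x) x 128 (y) x 18 high, walls 5 thick, floor 5 thick, so 7 (x) and 9 (y) mm free on each side of the foot block. The caddy stands in it with its width along the tray's y; either way round.
- block: Bystander: polished steel bench block, 80 x 80 x 35, origin under its centre.
- punch_a: Bystander: dark square punch lying on the bench near the tray, 65 x 9 x 9, origin under its centre.
- punch_b: Bystander: bright square punch lying near the tray, 65 x 9 x 9, origin under its centre.
- mallet: Bystander: small mallet lying down, 210 long along its x, head 95 wide and 40 high at x +44, origin on the bench below the handle's front part.
- tape: Bystander: yellow ring of tape lying flat, 100 across, 24 high.
- cup: Bystander: pink cup, 84 across, 85 high.
Things that resemble listed ones, but are neither listed nor needed, are in the scene too. Leave any green or purple look-alike of the part that bears caddy_grip alone.

How it is judged:
On the way:
1. the caddy's crossbar is lifted clear above the hook's nose (z of caddy_grip in the frame of stand above 0.215 m), for 0.1 s.
At the end, for the whole second after the job is handed in: The caddy stands at rest in the parking tray: its foot flat on the tray's floor (within 4 mm), upright within 0.06 rad, its middle within 10 mm (tray x) and 12 mm (tray y) of the tray's middle, and released (x of caddy_grip in the frame of tray between -0.01 and 0.01 m and y of caddy_grip in the frame of tray between -0.012 and 0.012 m and z of caddy_grip in the frame of tray below 0.151 m and angle between caddy_grip's own z axis and vertical below 0.06 rad and linear speed of caddy below 0.02 m/s); the robot touches nothing.
It fails at once if caddy and hook stand are forced against each other with more than 35 N, all their contacts together (a hanging caddy has about 13 N) (contact force between caddy and stand above 35 N).
It fails at once if with the crossbar pressed back off the front wall, keeper stop or nose is loaded so that all contacts of caddy and stand together pass 22 N (contact force between caddy and stand above 22 N and x of caddy_grip in the frame of stand above 0.003 m).
It fails at once if the caddy is dropped or rammed into the tray (over 50 N) (contact force between caddy and tray above 50 N).
It fails at once if the caddy is tipped over (more than 0.7 rad) (angle between caddy_grip's own z axis and vertical above 0.7 rad).
It fails at once if a bystander is shifted by more than 20 mm (distance of any of block, punch_a, punch_b, mallet, tape, cup from where it was at the start of the episode above 0.02 m).
It also fails if it takes over 72 s, if anything falls off the work surface, if the arm or the gripper's body presses on something with over 40 N, if the wrist force passes 120 N, or if a joint passes its speed limit or range.

## Working session

There is one attempt and no reset: what is moved stays moved. The work goes in short steps, Python scripts to look and compute and a tool call to move; the robot and the scene stay as the last step left them, time stands still between calls to the robot, and variables do not carry over. Pictures are saved under pics/ and viewed, and the job is handed in when it is done.

Besides the shell and the picture viewer there is one more tool, called in YAML: its name, and indented under it one key for each argument. arm_command: Moves the arm, as the interface text tells. Its arguments: {"type":"object","properties":{"motion":{"type":"array","items":{"type":"array"}},"force":{"type":"number"}},"required":["motion"]}

```bash
mkdir -p pics; cat > h.py <<'E'
import numpy as np,cv2
from bench import ctrl,optics,models
from scipy.spatial.transform import Rotation as R
def cam(n):
    m=optics.camera_model(n);f=240/np.tan(np.radians(m['fovy'])/2)
    return f,m['cx'],m['cy'],R.from_rotvec(np.ravel(m['rvec'])).as_matrix(),np.ravel(m['tvec'])
def c2w(n,p):
    f,cx,cy,Rm,t=cam(n);return (np.asarray(p)-t)@Rm
def cloud(n,d):
    f,cx,cy,Rm,t=cam(n);v,u=np.mgrid[:480,:640]
    P=np.stack([(u-cx)/f*d,(v-cy)/f*d,d],-1);return (P-t)@Rm
def w2p(n,P):
    f,cx,cy,Rm,t=cam(n);c=np.asarray(P)@Rm.T+t;return c[...,:2]/c[...,2:]*f+[cx,cy]
E
python3 - <<'E'
from h import *
s=ctrl.get_state();print(s)
for n in ['scene','top']:
    im,d=optics.get_image(n);cv2.imwrite(f'pics/{n}0.png',im);np.save(f'{n}0.npy',d);cv2.imwrite(f'{n}0.png',im)
    print(n,optics.camera_model(n))
    for t in ['stand','caddy_grip','tray']:
        for r in models.search_frame(n,t): print(n,t,r['conf'],c2w(n,r['location']).round(3),w2p(n,c2w(n,r['location'])).round())
E
```

```text
{'time': 0.0, 'joint_positions': array([ 1.3360984 ,  0.32179827, -0.07008469,  1.45167072,  0.02256998,
        1.37077888, -0.0569001 ]), 'qd': array([-9.95163767e-04,  6.30428198e-04, -1.07742377e-03,  4.41899559e-05,
       -1.25847369e-03,  1.22746283e-03, -7.47068616e-04]), 'joint_torque': array([ 2.57635120e-04, -4.91281378e+01, -4.03906172e-01, -3.12524414e+01,
       -6.40070345e-02,  4.38169297e-02,  1.76321860e-04]), 'position': array([ 0.15989057, -0.62949133,  0.23547968]), 'tool_rot': array([-3.11548075e+00, -3.89612730e-01,  4.70097904e-04]), 'ft_force': array([ 0.29650528, -0.18283425,  0.13266588]), 'torque': array([-0.00884085, -0.00339877,  0.03956812]), 'grip_width': 0.9990280161046172}
scene {'fovy': 49.73984467132382, 'cx': 315.7729695318516, 'cy': 232.39452219530517, 'rvec': array([ 1.81232376,  1.39031184, -0.71130246]), 'tvec': array([-0.25004223, -0.19950243,  1.61929194])}
scene stand 0.82 [0.649 0.246 0.043] [387. 275.]
scene caddy_grip 0.74 [0.568 0.231 0.091] [370. 237.]
scene caddy_grip 0.68 [0.789 0.29  0.042] [434. 315.]
scene caddy_grip 0.56 [0.364 0.142 0.051] [309. 210.]
scene tray 0.81 [ 0.533 -0.177  0.004] [190. 287.]
top {'fovy': 47.2889385052078, 'cx': 315.19831775354135, 'cy': 242.96141210829302, 'rvec': array([ 2.16287655, -2.15778137,  0.12504519]), 'tvec': array([0.08473276, 0.5851179 , 1.21643278])}
top stand 0.64 [0.6   0.241 0.012] [249. 238.]
top caddy_grip 0.89 [0.779 0.287 0.036] [229. 159.]
top caddy_grip 0.71 [0.565 0.233 0.109] [247. 248.]
top caddy_grip 0.62 [0.354 0.141 0.033] [290. 345.]
top tray 0.87 [ 0.541 -0.176  0.001] [428. 264.]
```

View pics/scene0.png

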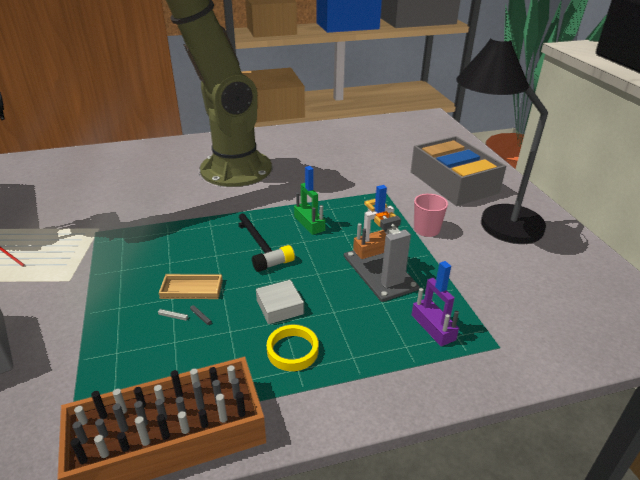

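View pics/top0.png

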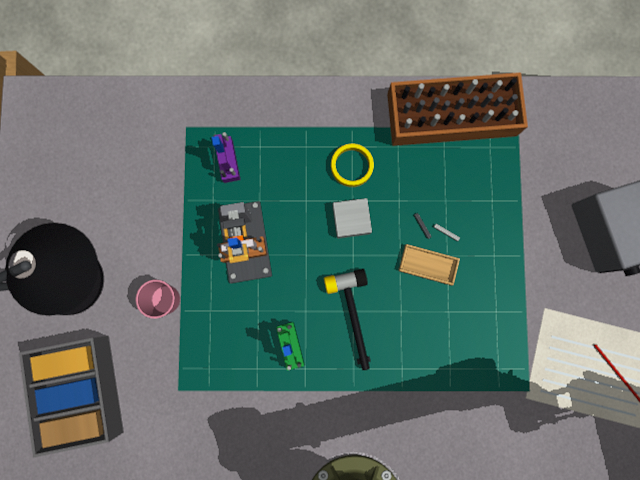

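The target caddy is the one with the blue tab on the orange/brown body, at top (235,243) and scene (380,192). The tray is at top (428,265). Next I measure them with depth.

```bash
python3 - <<'E'
from h import *
for n,(x0,y0,x1,y1) in {'top':(190,190,290,290),'scene':(330,170,430,300)}.items():
    im=cv2.imread(f'{n}0.png');d=np.load(f'{n}0.npy')
    c=im[y0:y1,x0:x1];k=6 if n=='top' else 4.6
    cv2.imwrite(f'pics/{n}_z.png',cv2.resize(c,None,fx=k,fy=k,interpolation=cv2.INTER_CUBIC))
    P=cloud(n,d)
    hsv=cv2.cvtColor(im,cv2.COLOR_BGR2HSV)
    roi=np.zeros((480,640),bool);roi[y0:y1,x0:x1]=1
    b=roi&(hsv[...,0]>100)&(hsv[...,0]<125)&(hsv[...,1]>150)&(d>0)
    q=P[b];print(n,'blue',len(q),q.min(0).round(3),q.max(0).round(3),np.median(q,0).round(4))
    t=q[q[:,2]>q[:,2].max()-.008];print(' top',len(t),t.mean(0).round(4),t.min(0),t.max(0))
    g=roi&(hsv[...,1]<60)&(P[...,2]>.137)&(P[...,2]<.16)&(d>0)
    q=P[g];print('post top?',len(q),q.mean(0).round(4),q.min(0).round(3),q.max(0).round(3))
    if len(q)>10: print(cv2.minAreaRect((q[:,:2]*1000).astype(np.float32)))
    g=roi&(hsv[...,1]<60)&(P[...,2]>.008)&(P[...,2]<.017)&(d>0)
    q=P[g];print('base',cv2.minAreaRect((q[:,:2]*1000).astype(np.float32)),q[:,2].mean())
    m=models.silhouettes(n,'tray')
    for r in m[:2]:
        k=r['pixels']&(d>0);q=P[k];print('tray',r['conf'],k.sum(),np.percentile(q[:,2],[5,50,95]).round(4))
        q=q[(q[:,2]>.011)&(q[:,2]<.025)];print(len(q),cv2.minAreaRect((q[:,:2]*1000).astype(np.float32)))
E
```

```text
top blue 102 [0.559 0.236 0.085] [0.581 0.277 0.221] [0.5635 0.2456 0.2152]
 top 59 [0.5661 0.2464 0.217 ] [0.55922922 0.23766616 0.21343663] [0.57272444 0.25587853 0.22125282]
post top? 622 [0.6088 0.2532 0.1486] [0.546 0.213 0.137] [0.659 0.286 0.16 ]
((601.4268798828125, 252.6707763671875), (109.23312377929688, 66.20574951171875), 10.663827896118164)
base ((591.360595703125, 250.68539428710938), (178.57110595703125, 98.87425231933594), 9.673844337463379) 0.01175687051890671
tray 0.88 1532 [0.0004 0.0054 0.0188]
348 ((539.156494140625, -177.02589416503906), (128.45382690429688, 63.99111557006836), 75.06344604492188)
scene blue 247 [0.302 0.237 0.003] [0.578 0.38  0.221] [0.5709 0.2461 0.1927]
 top 49 [0.5686 0.2474 0.2171] [0.55883567 0.23802929 0.21274762] [0.57679991 0.25786504 0.2205548 ]
post top? 522 [0.6161 0.2512 0.1485] [0.552 0.214 0.137] [0.659 0.287 0.16 ]
((604.7359008789062, 250.41012573242188), (108.01785278320312, 68.22113037109375), 3.3374786376953125)
base ((412.8526611328125, 348.07110595703125), (182.5913543701172, 605.9016723632812), 61.749183654785156) 0.012167210348774202
tray 0.81 1467 [0.0027 0.0071 0.0186]
512 ((538.5513305664062, -175.64871215820312), (129.01480102539062, 70.28150939941406), 74.11178588867188)
```

```bash
ls pics
```

```text
scene0.png
scene_z.png
top0.png
top_z.png
```

View pics/top_z.png

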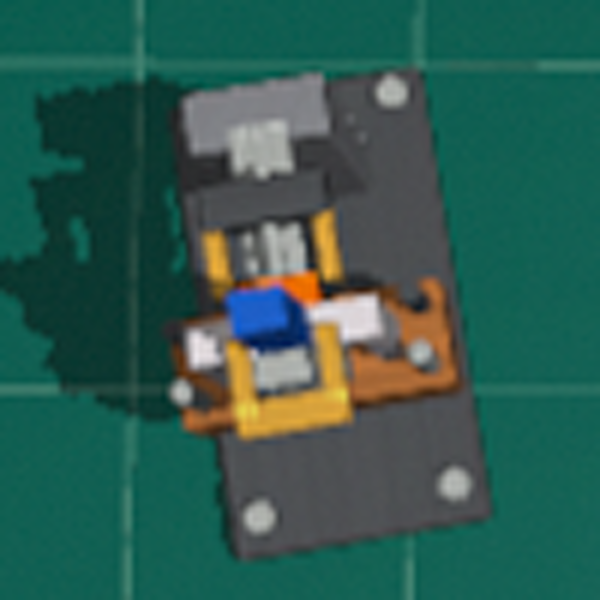

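View pics/scene_z.png

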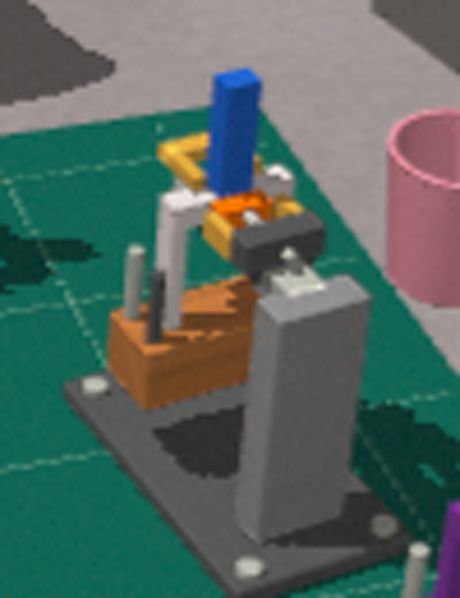

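The top view shows the bar (white) and tab between the brass tines, with the post toward world +x and a stand yaw of about 9.7°. All three measures agree on a stand origin of about (0.567, 0.2465).

```bash
python3 - <<'E'
from h import *
s=ctrl.get_state();T=R.from_rotvec(s['tool_rot']);print(T.as_matrix().round(3))
d=np.load('top0.npy');P=cloud('top',d)
for uv in [(610,230),(590,240),(570,220),(630,200)]: print(uv,P[uv[1],uv[0]].round(3))
m=(d>0)&(P[...,2]>.06);
# heights map along region
for x in np.arange(.3,.8,.1):
    print(round(x,1),[ (round(y,1), P[...,2][m&(abs(P[...,0]-x)<.05)&(abs(P[...,1]-y)<.05)].max().round(2) if (m&(abs(P[...,0]-x)<.05)&(abs(P[...,1]-y)<.05)).any() else 0) for y in np.arange(-.7,.5,.1)])
def d2(a,b): return (T.inv().apply(np.array(b)-a)*1000).round(1)
p=s['position']
a=np.array([.50,-.28,.30]);b=np.array([.567,.2465,.30])
print(d2(p,a),d2(a,b))
ang=np.radians(9.7)
for sg in (1,-1):
    y=sg*np.array([np.cos(ang),np.sin(ang),0]);z=np.array([0,0,-1]);G=R.from_matrix(np.stack([np.cross(y,z),y,z],1))
    print(sg,np.degrees((T.inv()*G).as_rotvec()).round(2))
E
```

```text
[[ 0.969  0.246 -0.   ]
 [ 0.246 -0.969 -0.   ]
 [-0.     0.    -1.   ]]
(610, 230) [ 0.604 -0.542  0.119]
(590, 240) [ 0.594 -0.543  0.03 ]
(570, 220) [ 0.645 -0.514 -0.001]
(630, 200) [ 0.669 -0.589  0.12 ]
0.3 [(np.float64(-0.7), 0), (np.float64(-0.6), 0), (np.float64(-0.5), 0), (np.float64(-0.4), 0), (np.float64(-0.3), 0), (np.float64(-0.2), 0), (np.float64(-0.1), 0), (np.float64(-0.0), 0), (np.float64(0.1), np.float64(0.17)), (np.float64(0.2), 0), (np.float64(0.3), 0), (np.float64(0.4), 0)]
0.4 [(np.float64(-0.7), 0), (np.float64(-0.6), 0), (np.float64(-0.5), 0), (np.float64(-0.4), 0), (np.float64(-0.3), 0), (np.float64(-0.2), 0), (np.float64(-0.1), 0), (np.float64(-0.0), 0), (np.float64(0.1), np.float64(0.17)), (np.float64(0.2), np.float64(0.16)), (np.float64(0.3), 0), (np.float64(0.4), np.float64(0.09))]
0.5 [(np.float64(-0.7), 0), (np.float64(-0.6), np.float64(0.12)), (np.float64(-0.5), 0), (np.float64(-0.4), 0), (np.float64(-0.3), 0), (np.float64(-0.2), 0), (np.float64(-0.1), 0), (np.float64(-0.0), 0), (np.float64(0.1), 0), (np.float64(0.2), np.float64(0.17)), (np.float64(0.3), np.float64(0.17)), (np.float64(0.4), np.float64(0.43))]
0.6 [(np.float64(-0.7), 0), (np.float64(-0.6), np.float64(0.13)), (np.float64(-0.5), np.float64(0.13)), (np.float64(-0.4), 0), (np.float64(-0.3), 0), (np.float64(-0.2), 0), (np.float64(-0.1), 0), (np.float64(-0.0), 0), (np.float64(0.1), 0), (np.float64(0.2), np.float64(0.22)), (np.float64(0.3), np.float64(0.22)), (np.float64(0.4), 0)]
0.7 [(np.float64(-0.7), 0), (np.float64(-0.6), np.float64(0.13)), (np.float64(-0.5), np.float64(0.13)), (np.float64(-0.4), 0), (np.float64(-0.3), 0), (np.float64(-0.2), 0), (np.float64(-0.1), 0), (np.float64(-0.0), 0), (np.float64(0.1), 0), (np.float64(0.2), np.float64(0.15)), (np.float64(0.3), np.float64(0.15)), (np.float64(0.4), 0)]
[ 415.7 -255.5  -63.5] [ 194.6 -493.8   -0. ]
1 [ -0.     0.   -85.44]
-1 [ 0.    0.   94.56]
```

```bash
cat > plan.py <<'E'
from h import *
def rows(p,T,wps,az,n,rd=1):
    # follow az/radius/z interpolation, yaw per row const
    out=[];p=np.array(p);q=p.copy()
    return out
E
python3 - <<'E'
from h import *
d=np.load('top0.npy');P=cloud('top',d)
m=(d>0)&(P[...,2]>.25)&(P[...,0]>.3);print('tall',P[m].min(0),P[m].max(0))
d=np.load('scene0.npy');P=cloud('scene',d)
m=(d>0)&(P[...,2]>.25)&(P[...,0]>.3)&(P[...,1]>.1)&(P[...,1]<1);print('tall',P[m].min(0),P[m].max(0))
s=ctrl.get_state();T=R.from_rotvec(s['tool_rot']);p=s['position']
e=np.array([.5665,.2465,.285])
az0,az1=np.arctan2(p[1],p[0]),np.arctan2(e[1],e[0]);r0,r1=np.hypot(*p[:2]),np.hypot(*e[:2])
n=32;rot=-85.44/n;q=p.copy()
for i in range(n):
    f=(i+1)/n;a=az0+f*(az1-az0);r=r0+f*(r1-r0);zt=min(.30,p[2]+.02*(i+1)) if i<n-2 else .285+0.007*(n-1-i)
    t=np.array([r*np.cos(a),r*np.sin(a),zt]);v=(T.inv().apply(t-q)*1000).round(1)
    q=q+T.apply(v/1000);T=T*R.from_rotvec([0,0,np.radians(round(rot,2))])
    print([v.tolist(),[0,0,round(rot,2)],0],end=',\n' if i%8==7 else ',')
print(q,r0,r1)
E
```

```text
tall [0.42735762 0.4328453  0.25074718] [0.57542806 0.67463466 0.49075177]
tall [0.45515818 0.43380554 0.25023179] [0.57538169 0.69364866 0.49099375]
[[35.1, -2.0, -20.0], [0, 0, -2.67], 0],[[35.1, -2.2, -20.0], [0, 0, -2.67], 0],[[34.9, -2.5, -20.0], [0, 0, -2.67], 0],[[34.9, -2.7, -3.5], [0, 0, -2.67], 0],[[34.9, -3.0, 0.0], [0, 0, -2.67], 0],[[34.7, -3.3, 0.0], [0, 0, -2.67], 0],[[34.7, -3.5, 0.0], [0, 0, -2.67], 0],[[34.6, -3.7, 0.0], [0, 0, -2.67], 0],
[[34.5, -4.1, 0.0], [0, 0, -2.67], 0],[[34.4, -4.3, 0.0], [0, 0, -2.67], 0],[[34.3, -4.5, 0.0], [0, 0, -2.67], 0],[[34.3, -4.8, 0.0], [0, 0, -2.67], 0],[[34.1, -5.0, 0.0], [0, 0, -2.67], 0],[[34.1, -5.3, 0.0], [0, 0, -2.67], 0],[[33.9, -5.6, 0.0], [0, 0, -2.67], 0],[[33.9, -5.8, 0.0], [0, 0, -2.67], 0],
[[33.8, -6.0, 0.0], [0, 0, -2.67], 0],[[33.6, -6.3, 0.0], [0, 0, -2.67], 0],[[33.6, -6.5, 0.0], [0, 0, -2.67], 0],[[33.4, -6.8, 0.0], [0, 0, -2.67], 0],[[33.4, -7.0, 0.0], [0, 0, -2.67], 0],[[33.3, -7.3, 0.0], [0, 0, -2.67], 0],[[33.1, -7.5, 0.0], [0, 0, -2.67], 0],[[33.0, -7.7, 0.0], [0, 0, -2.67], 0],
[[32.9, -8.0, 0.0], [0, 0, -2.67], 0],[[32.8, -8.2, 0.0], [0, 0, -2.67], 0],[[32.7, -8.4, 0.0], [0, 0, -2.67], 0],[[32.6, -8.7, -0.0], [0, 0, -2.67], 0],[[32.4, -8.9, -0.0], [0, 0, -2.67], 0],[[32.4, -9.2, -0.0], [0, 0, -2.67], 0],[[32.2, -9.3, 8.0], [0, 0, -2.67], 0],[[32.0, -9.6, 7.0], [0, 0, -2.67], 0],
[0.56652926 0.24646391 0.28499676] 0.6500060407738718 0.6178061993861829
```

arm_command:
  motion:
    - [[35,-2,-20],[0,0,-2.67],0]
    - [[35,-2.2,-20],[0,0,-2.67],0]
    - [[35,-2.5,-20],[0,0,-2.67],0]
    - [[35,-2.7,-4],[0,0,-2.67],0]
    - [[35,-3,0],[0,0,-2.67],0]
    - [[34.7,-3.3,0],[0,0,-2.67],0]
    - [[34.7,-3.5,0],[0,0,-2.67],0]
    - [[34.6,-3.7,0],[0,0,-2.67],0]

```text
time: 1.17
position: [0.4061, -0.4974, 0.3006]
tool_rot: [2.99, 0.964, 0.0]
ft_force: [-0.0, 0.1, -0.9]
grip_width: 0.997
```

arm_command:
  motion:
    - [[34.5,-4.1,0],[0,0,-2.67],0]
    - [[34.4,-4.3,0],[0,0,-2.67],0]
    - [[34.3,-4.5,0],[0,0,-2.67],0]
    - [[34.3,-4.8,0],[0,0,-2.67],0]
    - [[34.1,-5,0],[0,0,-2.67],0]
    - [[34.1,-5.3,0],[0,0,-2.67],0]
    - [[34,-5.6,0],[0,0,-2.67],0]
    - [[34,-5.8,0],[0,0,-2.67],0]

```text
time: 1.83
position: [0.5702, -0.2774, 0.3006]
tool_rot: [2.759, 1.501, 0.0]
ft_force: [0.7, 0.0, -0.6]
grip_width: 1.001
```

arm_command:
  motion:
    - [[33.8,-6,0],[0,0,-2.67],0]
    - [[33.6,-6.3,0],[0,0,-2.67],0]
    - [[33.6,-6.5,0],[0,0,-2.67],0]
    - [[33.4,-6.8,0],[0,0,-2.67],0]
    - [[33.4,-7,0],[0,0,-2.67],0]
    - [[33.3,-7.3,0],[0,0,-2.67],0]
    - [[33.1,-7.5,0],[0,0,-2.67],0]
    - [[33,-7.7,0],[0,0,-2.67],0]

```text
time: 2.5
position: [0.6261, -0.0125, 0.3006]
tool_rot: [2.433, 1.987, 0.0]
ft_force: [0.6, -0.6, -0.2]
grip_width: 1.001
```

arm_command:
  motion:
    - [[33,-8,0],[0,0,-2.67],0]
    - [[32.8,-8.2,0],[0,0,-2.67],0]
    - [[32.7,-8.4,0],[0,0,-2.67],0]
    - [[32.6,-8.7,0],[0,0,-2.67],0]
    - [[32.4,-9,0],[0,0,-2.67],0]
    - [[32.4,-9.2,0],[0,0,-2.67],0]
    - [[32.2,-9.3,5],[0,0,-2.67],0]
    - [[32,-9.6,5],[0,0,-2.67],0]

```text
time: 3.17
position: [0.5664, 0.2483, 0.2908]
tool_rot: [2.023, 2.403, 0.002]
ft_force: [0.5, 0.4, -0.9]
grip_width: 0.998
```

arm_command:
  motion:
    - [[0,0,0],[0,0,0],0]
    - [[0,0,0],[0,0,0],0]
    - [[0,0,0],[0,0,0],0]

```text
time: 3.42
position: [0.567, 0.2461, 0.2906]
tool_rot: [2.026, 2.4, -0.001]
ft_force: [0.9, -0.9, -0.3]
grip_width: 0.997
```

arm_command:
  motion:
    - [[0,0,30],[0,0,0],0]
    - [[0,0,30],[0,0,0],0]
    - [[0,0,20],[0,0,0],0]
    - [[0,0,15],[0,0,0],0]
    - [[0,0,10],[0,0,0],0.3]
    - [[0,0,0],[0,0,0],0.5]
    - [[0,0,0],[0,0,0],0.6]
  force: 5

```text
time: 4.0
position: [0.5674, 0.2457, 0.1857]
tool_rot: [2.028, 2.399, -0.0]
ft_force: [0.3, -0.5, 0.5]
grip_width: 0.853
```

```bash
python3 - <<'E'
from h import *
im,d=optics.get_image('scene');a=cv2.resize(im[150:270,320:440],None,fx=4,fy=4,interpolation=cv2.INTER_CUBIC)
im,d=optics.get_image('top');b=cv2.resize(im[190:290,190:270],None,fx=4.8,fy=4.8,interpolation=cv2.INTER_CUBIC)
b=b[:480,:310];cv2.imwrite('pics/g1.png',np.hstack([a,b]))
s=ctrl.get_state();print(s['position'],s['ft_force'],s['grip_width'])
E
```

```text
[0.56769722 0.24673243 0.18694562] [0.08080999 1.0269269  0.55307672] 0.7636842906783398
```

View pics/g1.png

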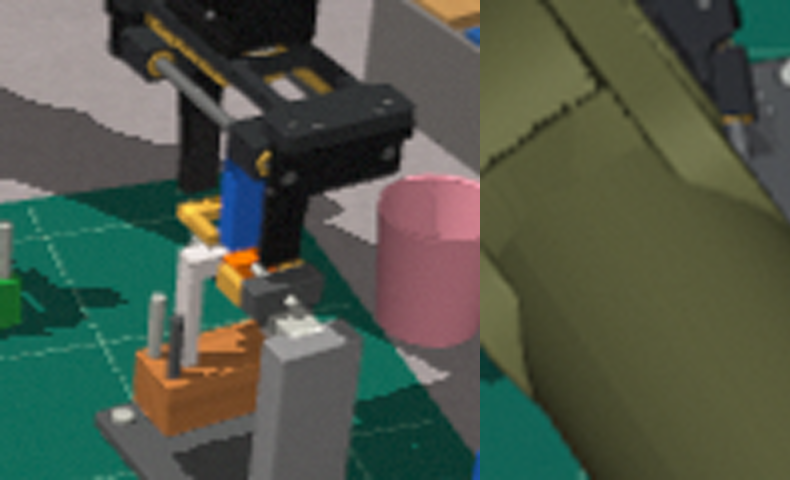

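The fingers straddle the blue tab (picture at about (240,205)). I close gently first.

arm_command:
  motion:
    - [[0,0,0],[0,0,0],0.8]
    - [[0,0,0],[0,0,0],0.9]
    - [[0,0,0],[0,0,0],1]
    - [[0,0,0],[0,0,0],1]
  force: 5

```text
time: 4.43
position: [0.5668, 0.2469, 0.186]
tool_rot: [2.025, 2.401, 0.001]
ft_force: [0.4, 0.2, -1.5]
grip_width: 0.468
```

arm_command:
  motion:
    - [[0,0,0],[0,0,0],1]
    - [[0,0,0],[0,0,0],1]
    - [[0,0,0],[0,0,0],1]
    - [[0,0,0],[0,0,0],1]

```text
time: 4.77
position: [0.5665, 0.2467, 0.1854]
tool_rot: [-2.026, -2.401, 0.001]
ft_force: [-4.7, -1.0, 3.9]
grip_width: 0.162
```

arm_command:
  motion:
    - [[0,0,0],[0,0,0],1]
    - [[0,0,0],[0,0,0],1]
    - [[0,0,0],[0,0,0],1]

```text
time: 5.02
position: [0.5663, 0.2467, 0.1854]
tool_rot: [-2.025, -2.401, 0.001]
ft_force: [-2.7, -0.5, 1.8]
grip_width: 0.156
```

arm_command:
  motion:
    - [[0,0,0],[0,0,0],1]
    - [[0,0,0],[0,0,0],1]
    - [[0,0,0],[0,0,0],1]
  force: 25

```text
time: 5.27
position: [0.5663, 0.2467, 0.1855]
tool_rot: [-2.025, -2.401, 0.001]
ft_force: [-2.1, -0.5, 2.0]
grip_width: 0.162
```

arm_command:
  motion:
    - [[0,0,0],[0,0,0],1]
    - [[0,0,0],[0,0,0],1]
    - [[0,0,0],[0,0,0],1]
  force: 55

```text
time: 5.52
position: [0.5664, 0.2467, 0.1855]
tool_rot: [-2.025, -2.401, 0.001]
ft_force: [-2.9, -0.8, 2.4]
grip_width: 0.156
```

```bash
cat > st.py <<'E'
from h import *
F=[];Pp=[]
# average a few readings via camera calls (0.05s each)
for i in range(6):
    s=ctrl.get_state();F.append(s['ft_force']);Pp.append(s['position']);
    if i<5: optics.get_image('scene')
F=np.array(F);a=np.radians(9.7);X=np.array([np.cos(a),np.sin(a),0]);Y=np.array([-np.sin(a),np.cos(a),0])
m=F.mean(0);p=np.mean(Pp,0);o=np.array([.5667,.2465,0])
print('t',s['time'],'Fstand',m@X,m@Y,m[2],'sd',F.std(0).round(2),'pos stand mm',((p-o)@np.stack([X,Y,[0,0,1]],1)*1000).round(2),'gw',s['grip_width'])
t=R.from_rotvec(s['tool_rot']).as_matrix();print('yaw y',np.degrees(np.arctan2(t[1,1],t[0,1])).round(2),'z',t[:,2].round(3))
E
python3 st.py
```

```text
t 5.7667 Fstand -3.4276418016285763 -0.2552422261435498 1.9927798272760366 sd [0.5  0.32 0.48] pos stand mm [ -0.29   0.29 185.47] gw 0.15670191790139773
yaw y 9.7 z [-0.001 -0.    -1.   ]
```

arm_command:
  motion:
    - [[0,0,-0.5],[0,0,0],1]
    - [[0,0,0],[0,0,0],1]
    - [[0,0,-0.5],[0,0,0],1]
    - [[0,0,0],[0,0,0],1]
    - [[0,0,0],[0,0,0],1]

```text
time: 6.18
position: [0.5664, 0.2467, 0.1855]
tool_rot: [-2.025, -2.401, 0.001]
ft_force: [-1.7, -0.2, -5.4]
grip_width: 0.157
```

```bash
python3 st.py
```

```text
t 6.4333 Fstand -1.591341538178925 0.8968142942457954 -7.665318080552258 sd [0.41 0.45 1.08] pos stand mm [ -0.3    0.25 185.59] gw 0.15943481475459867
yaw y 9.7 z [-0.001 -0.    -1.   ]
```

arm_command:
  motion:
    - [[0,0.4,0],[0,0,0],1]
    - [[0,0,0],[0,0,0],1]
    - [[0,0,0],[0,0,0],1]

```text
time: 6.68
position: [0.5665, 0.2466, 0.1863]
tool_rot: [-2.025, -2.401, 0.002]
ft_force: [-3.5, -0.5, -6.2]
grip_width: 0.157
```

```bash
python3 st.py
```

```text
t 6.9333 Fstand -3.803622208261587 0.44492889558305787 -6.6325250332914125 sd [0.57 0.58 0.57] pos stand mm [-7.0000e-02  1.2000e-01  1.8637e+02] gw 0.15797224843429972
yaw y 9.7 z [-0.001 -0.001 -1.   ]
```

arm_command:
  motion:
    - [[0,0.5,0],[0,0,0],1]
    - [[0,0.5,0],[0,0,0],1]
    - [[0,0.5,0],[0,0,0],1]
    - [[0,0.5,0],[0,0,0],1]
    - [[0,0,0],[0,0,0],1]

```text
time: 7.35
position: [0.5691, 0.2471, 0.1865]
tool_rot: [2.026, 2.401, -0.0]
ft_force: [-3.8, -1.3, -6.4]
grip_width: 0.154
```

```bash
python3 st.py
```

```text
t 7.6 Fstand -3.7718007270962586 -0.17230226677811075 -6.937226956424616 sd [0.52 0.35 0.44] pos stand mm [2.4600e+00 1.4000e-01 1.8644e+02] gw 0.15552856386518052
yaw y 9.69 z [-0. -0. -1.]
```

arm_command:
  motion:
    - [[0,0.5,0],[0,0,0],1]
    - [[0,0.5,0],[0,0,0],1]
    - [[0,0.5,0],[0,0,0],1]
    - [[0,0,0],[0,0,0],1]

```text
time: 7.93
position: [0.5706, 0.2473, 0.1864]
tool_rot: [2.026, 2.401, -0.0]
ft_force: [-4.5, -0.8, -6.5]
grip_width: 0.156
```

arm_command:
  motion:
    - [[0,0.4,0],[0,0,0],1]
    - [[0,0.4,0],[0,0,0],1]
    - [[0,0,0],[0,0,0],1]

```text
time: 8.18
position: [0.5714, 0.2475, 0.1865]
tool_rot: [2.026, 2.401, -0.0]
ft_force: [-4.1, -1.8, -6.4]
grip_width: 0.154
```

```bash
python3 st.py
```

```text
t 8.4333 Fstand -4.13047731611785 -1.046487326055316 -6.866573014520486 sd [0.34 0.38 0.34] pos stand mm [4.7500e+00 1.7000e-01 1.8647e+02] gw 0.15721247555603424
yaw y 9.69 z [ 0. -0. -1.]
```

arm_command:
  motion:
    - [[0,0.4,0],[0,0,0],1]
    - [[0,0.4,0],[0,0,0],1]
    - [[0,0.2,0],[0,0,0],1]
    - [[0,0,0],[0,0,0],1]

```text
time: 8.77
position: [0.5724, 0.2477, 0.1865]
tool_rot: [2.026, 2.401, -0.0]
ft_force: [-4.8, -1.7, -6.9]
grip_width: 0.16
```

arm_command:
  motion:
    - [[0,0.3,0],[0,0,0],1]
    - [[0,0.3,0],[0,0,0],1]
    - [[0,0.2,0],[0,0,0],1]
    - [[0,0,0],[0,0,0],1]

```text
time: 9.1
position: [0.5731, 0.2478, 0.1865]
tool_rot: [2.026, 2.401, -0.0]
ft_force: [-4.9, -1.6, -6.5]
grip_width: 0.16
```

arm_command:
  motion:
    - [[0,0.4,0],[0,0,0],1]
    - [[0,0.4,0],[0,0,0],1]
    - [[0,0,0],[0,0,0],1]

```text
time: 9.35
position: [0.574, 0.2479, 0.1865]
tool_rot: [2.026, 2.401, -0.0]
ft_force: [-4.4, -2.1, -6.9]
grip_width: 0.154
```

arm_command:
  motion:
    - [[0,0.4,0],[0,0,0],1]
    - [[0,0.4,0],[0,0,0],1]
    - [[0,0,0],[0,0,0],1]

```text
time: 9.6
position: [0.5748, 0.2481, 0.1865]
tool_rot: [2.026, 2.401, -0.0]
ft_force: [-4.3, -2.3, -6.3]
grip_width: 0.163
```

arm_command:
  motion:
    - [[0,0.4,0],[0,0,0],1]
    - [[0,0.4,0],[0,0,0],1]
    - [[0,0,0],[0,0,0],1]

```text
time: 9.85
position: [0.5749, 0.2481, 0.1865]
tool_rot: [-2.025, -2.401, 0.002]
ft_force: [-6.2, -3.5, -4.4]
grip_width: 0.158
```

```bash
python3 st.py
```

```text
t 10.1 Fstand -6.279741483471679 -1.9513870392188764 -4.8258738732064375 sd [0.35 0.5  0.47] pos stand mm [  8.36   0.21 186.5 ] gw 0.15954719411553447
yaw y 9.7 z [-0.001 -0.001 -1.   ]
```

arm_command:
  motion:
    - [[0,0.4,0],[0,0,0],1]
    - [[0,0,0],[0,0,0],1]
    - [[0,0,0],[0,0,0],1]

```text
time: 10.35
position: [0.5749, 0.2481, 0.1865]
tool_rot: [-2.025, -2.401, 0.003]
ft_force: [-6.5, -3.6, -4.6]
grip_width: 0.153
```

```bash
python3 st.py
```

```text
t 10.6 Fstand -7.197471733792905 -1.6894893286213508 -4.682356177462221 sd [0.23 0.72 0.56] pos stand mm [  8.41   0.22 186.52] gw 0.1595420726434809
yaw y 9.71 z [-0.002 -0.001 -1.   ]
```

arm_command:
  motion:
    - [[0,0.4,0],[0,0,0],1]
    - [[0,0.4,0],[0,0,0],1]
    - [[0,0,0],[0,0,0],1]

```text
time: 10.85
position: [0.575, 0.2482, 0.1865]
tool_rot: [-2.024, -2.4, 0.005]
ft_force: [-8.2, -4.0, -3.1]
grip_width: 0.157
```

```bash
python3 st.py
```

```text
t 11.1 Fstand -9.42227791884886 -2.1989638823121718 -2.9877790759916656 sd [0.63 0.38 0.27] pos stand mm [  8.49   0.23 186.52] gw 0.1547760867901689
yaw y 9.72 z [-0.003 -0.002 -1.   ]
```

arm_command:
  motion:
    - [[0,0,-0.4],[0,0,0],1]
    - [[0,0,-0.4],[0,0,0],1]
    - [[0,0,-0.4],[0,0,0],1]
    - [[0,0,-0.3],[0,0,0],1]
    - [[0,0,0],[0,0,0],1]

```text
time: 11.52
position: [0.575, 0.2482, 0.1869]
tool_rot: [-2.024, -2.4, 0.005]
ft_force: [-6.8, -2.2, -8.0]
grip_width: 0.158
```

```bash
python3 st.py
```

```text
t 11.7667 Fstand -7.2097185977354865 -0.998798763326361 -7.926700847970765 sd [0.49 0.26 0.6 ] pos stand mm [  8.48   0.28 186.89] gw 0.1580700053201419
yaw y 9.73 z [-0.004 -0.001 -1.   ]
```

arm_command:
  motion:
    - [[0,0.2,-0.3],[0,0,0],1]
    - [[0,0.2,-0.3],[0,0,0],1]
    - [[0,0,0],[0,0,0],1]

```text
time: 12.02
position: [0.575, 0.2482, 0.1872]
tool_rot: [-2.023, -2.4, 0.007]
ft_force: [-6.6, -3.0, -9.6]
grip_width: 0.159
```

```bash
python3 st.py
```

```text
t 12.2667 Fstand -7.80762672213456 -1.267469709485857 -9.046224156766344 sd [0.62 0.4  0.48] pos stand mm [  8.52   0.33 187.21] gw 0.16015546571131362
yaw y 9.73 z [-0.005 -0.001 -1.   ]
```

arm_command:
  motion:
    - [[0,0,-0.3],[0,0,0],1]
    - [[0,0,-0.3],[0,0,0],1]
    - [[0,0,0],[0,0,0],1]

```text
time: 12.52
position: [0.575, 0.2484, 0.1878]
tool_rot: [-2.023, -2.4, 0.006]
ft_force: [-7.6, -0.9, -8.4]
grip_width: 0.155
```

```bash
python3 st.py
```

```text
t 12.7667 Fstand -7.694852610044832 -0.6857795474806856 -8.623240451591682 sd [0.46 0.67 0.44] pos stand mm [  8.51   0.43 187.8 ] gw 0.15892195207518722
yaw y 9.74 z [-0.005 -0.001 -1.   ]
```

arm_command:
  motion:
    - [[0,0.1,-0.4],[0,0,0],1]
    - [[0,0,-0.4],[0,0,0],1]
    - [[0,0,-0.4],[0,0,0],1]
    - [[0,0,0],[0,0,0],1]

```text
time: 13.1
position: [0.575, 0.2485, 0.189]
tool_rot: [-2.023, -2.4, 0.006]
ft_force: [-6.7, -2.5, -9.5]
grip_width: 0.156
```

```bash
python3 st.py
```

```text
t 13.35 Fstand -7.358820270562417 -0.7776927390330652 -9.077604892271188 sd [0.41 0.43 0.42] pos stand mm [  8.54   0.57 189.  ] gw 0.15652885950781592
yaw y 9.74 z [-0.005 -0.001 -1.   ]
```

arm_command:
  motion:
    - [[0,0.2,-0.7],[0,0,0],1]
    - [[0,0.2,-0.7],[0,0,0],1]
    - [[0,0,-0.7],[0,0,0],1]
    - [[0,0,-0.7],[0,0,0],1]
    - [[0,0,-0.7],[0,0,0],1]
    - [[0,0,0],[0,0,0],1]

```text
time: 13.85
position: [0.575, 0.2488, 0.1924]
tool_rot: [-2.022, -2.399, 0.007]
ft_force: [-8.5, -2.5, -9.1]
grip_width: 0.158
```

```bash
python3 st.py
```

```text
t 14.1 Fstand -8.222087761716644 -0.3101980739789845 -9.142758899820409 sd [0.39 0.6  0.46] pos stand mm [  8.59   0.81 192.43] gw 0.1581955599888282
yaw y 9.75 z [-0.006 -0.001 -1.   ]
```

arm_command:
  motion:
    - [[0,0.1,-0.8],[0,0,0],1]
    - [[0,0,-0.8],[0,0,0],1]
    - [[0,0,-0.8],[0,0,0],1]
    - [[0,0,-0.8],[0,0,0],1]
    - [[0,0,-0.8],[0,0,0],1]
    - [[0,0,0],[0,0,0],1]

```text
time: 14.6
position: [0.5751, 0.2489, 0.1965]
tool_rot: [-2.022, -2.399, 0.007]
ft_force: [-8.1, -1.2, -8.5]
grip_width: 0.156
```

```bash
python3 st.py
```

```text
t 14.85 Fstand -8.278317540681229 -0.08031801862352733 -8.702584915516633 sd [0.6  0.28 0.28] pos stand mm [  8.68   0.98 196.47] gw 0.15442823730219596
yaw y 9.76 z [-0.006 -0.001 -1.   ]
```

arm_command:
  motion:
    - [[0,0,-0.8],[0,0,0],1]
    - [[0,0,-0.8],[0,0,0],1]
    - [[0,0,-0.8],[0,0,0],1]
    - [[0,0,-0.8],[0,0,0],1]
    - [[0,0,-0.8],[0,0,0],1]
    - [[0,0,0],[0,0,0],1]

```text
time: 15.35
position: [0.5793, 0.2492, 0.2034]
tool_rot: [2.025, 2.399, 0.006]
ft_force: [-0.6, -0.2, -3.8]
grip_width: 0.159
```

```bash
python3 st.py
```

```text
t 15.6 Fstand -0.12301640177061333 0.19063063188189255 -4.735356777269717 sd [0.55 0.47 0.52] pos stand mm [ 12.06   0.37 202.69] gw 0.15700209445465824
yaw y 9.69 z [ 0.001  0.    -1.   ]
```

arm_command:
  motion:
    - [[0,0,-2],[0,0,0],1]
    - [[0,0,-2],[0,0,0],1]
    - [[0,0,-3],[0,0,0],1]
    - [[0,0,-4],[0,0,0],1]
    - [[0,0,-4],[0,0,0],1]
    - [[0,0,-2],[0,0,0],1]
    - [[0,0,0],[0,0,0],1]

```text
time: 16.18
position: [0.578, 0.2489, 0.2199]
tool_rot: [2.025, 2.401, 0.002]
ft_force: [-0.2, 0.8, -4.3]
grip_width: 0.157
```

```bash
python3 st.py;python3 - <<'E'
from h import *
im,d=optics.get_image('scene');a=cv2.resize(im[150:270,320:440],None,fx=4.5,fy=4.5,interpolation=cv2.INTER_CUBIC)
cv2.imwrite('pics/g2.png',a)
E
```

```text
t 16.4333 Fstand -0.036175118891657816 0.02981864626421064 -4.349372136622924 sd [0.34 0.58 0.29] pos stand mm [ 11.15   0.3  219.06] gw 0.1553916305687107
yaw y 9.69 z [-0. -0. -1.]
```

View pics/g2.png

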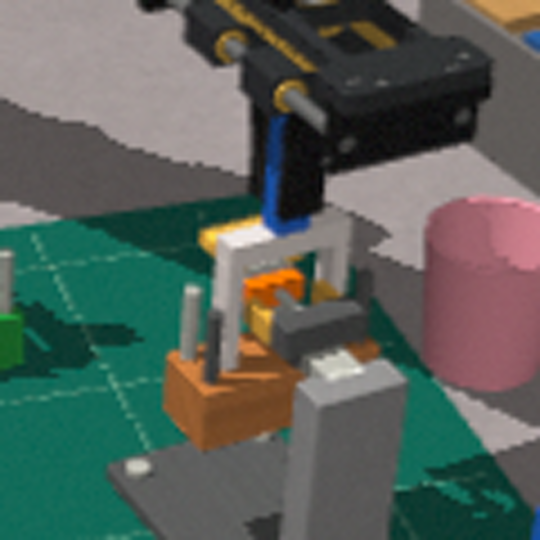

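arm_command:
  motion:
    - [[0,-5,0],[0,0,0],1]
    - [[0,-12,0],[0,0,0],1]
    - [[0,-17,0],[0,0,0],1]
    - [[0,-20,0],[0,0,0],1]
    - [[0,-20,0],[0,0,0],1]
    - [[0,-17,0],[0,0,0],1]
    - [[0,-12,0],[0,0,0],1]
    - [[0,-5,0],[0,0,0],1]

```text
time: 17.15
position: [0.4689, 0.2305, 0.2188]
tool_rot: [2.024, 2.402, -0.003]
ft_force: [-1.1, 0.5, -4.8]
grip_width: 0.159
```

arm_command:
  motion:
    - [[0,0,0],[0,0,0],1]
    - [[0,0,0],[0,0,0],1]
    - [[0,0,-5],[0,0,0],1]
    - [[0,0,-15],[0,0,0],1]
    - [[0,0,-25],[0,0,0],1]
    - [[0,0,-25],[0,0,0],1]
    - [[0,0,-20],[0,0,0],1]
    - [[0,0,-10],[0,0,0],1]

```text
time: 17.82
position: [0.4728, 0.2313, 0.3221]
tool_rot: [2.025, 2.4, 0.007]
ft_force: [-0.2, 0.7, -5.2]
grip_width: 0.159
```

```bash
python3 st.py;python3 - <<'E'
from h import *
im,d=optics.get_image('scene');cv2.imwrite('pics/g3.png',im)
s=ctrl.get_state();T=R.from_rotvec(s['tool_rot']);p=s['position'];print(p,s['joint_positions'].round(2))
# refine tray
d=np.load('top0.npy');P=cloud('top',d)
r=models.silhouettes('top','tray') if 0 else None
E
```

```text
t 18.0667 Fstand 0.20170703153702849 -0.03606979098526072 -4.371737237861706 sd [0.52 0.73 1.07] pos stand mm [-96.     0.46 319.95] gw 0.16007481790922976
yaw y 9.69 z [-0.003 -0.001 -1.   ]
[0.47058164 0.22998345 0.3171722 ] [ 0.28  0.07 -0.82  1.61  0.05  1.49 -0.37]
```

View pics/g3.png

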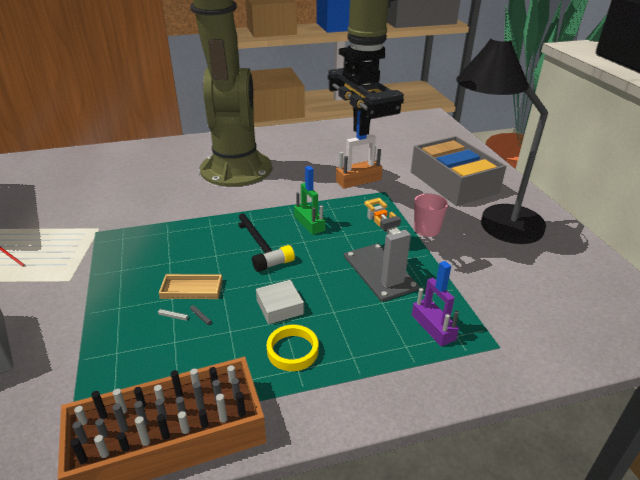

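The caddy hangs clear of the hook and level (foot at about (360,172) in the scene). I plan the carry next.

```bash
python3 - <<'E'
from h import *
s=ctrl.get_state();T=R.from_rotvec(s['tool_rot'])
Y=T.as_matrix()[:,1];a=np.arctan2(Y[1],Y[0])
p=s['position'];e=np.array([.539,-.1765,.325])
n=20;w=np.sin(np.pi*(np.arange(n)+.5)/n);w/=w.sum();tot=np.degrees(a)+15
q=p.copy();print(tot)
Tm=R.from_matrix(np.stack([[-np.sin(a),np.cos(a),0],[np.cos(a),np.sin(a),0],[0,0,-1]],1))
for i in range(n):
    t=p+(e-p)*w[:i+1].sum();v=(Tm.inv().apply(t-q)*1000).round(1);r=round(tot*w[i],2)
    q=q+Tm.apply(v/1000);Tm=Tm*R.from_rotvec([0,0,np.radians(r)])
    print([v.tolist(),[0,0,r],1],end=',')
print(q,Tm.as_matrix())
E
```

```text
24.694289875103234
[[-2.5, -0.0, -0.0], [0, 0, np.float64(0.15)], 1],[[-7.6, -0.0, -0.2], [0, 0, np.float64(0.45)], 1],[[-12.4, 0.1, -0.2], [0, 0, np.float64(0.74)], 1],[[-16.9, 0.3, -0.3], [0, 0, np.float64(1.01)], 1],[[-20.9, 0.9, -0.4], [0, 0, np.float64(1.26)], 1],[[-24.6, 1.4, -0.5], [0, 0, np.float64(1.47)], 1],[[-27.5, 2.4, -0.5], [0, 0, np.float64(1.65)], 1],[[-29.6, 3.4, -0.6], [0, 0, np.float64(1.79)], 1],[[-31.2, 4.6, -0.6], [0, 0, np.float64(1.88)], 1],[[-31.7, 5.8, -0.6], [0, 0, np.float64(1.93)], 1],[[-31.5, 6.8, -0.6], [0, 0, np.float64(1.93)], 1],[[-30.5, 7.7, -0.6], [0, 0, np.float64(1.88)], 1],[[-28.7, 8.2, -0.6], [0, 0, np.float64(1.79)], 1],[[-26.3, 8.4, -0.5], [0, 0, np.float64(1.65)], 1],[[-23.2, 8.2, -0.5], [0, 0, np.float64(1.47)], 1],[[-19.6, 7.5, -0.4], [0, 0, np.float64(1.26)], 1],[[-15.6, 6.4, -0.3], [0, 0, np.float64(1.01)], 1],[[-11.4, 4.8, -0.2], [0, 0, np.float64(0.74)], 1],[[-6.9, 3.1, -0.2], [0, 0, np.float64(0.45)], 1],[[-2.3, 1.1, -0.0], [0, 0, np.float64(0.15)], 1],[ 0.53905314 -0.17649055  0.3249722 ] [[ 0.25824092  0.96608055  0.        ]
 [ 0.96608055 -0.25824092  0.        ]
 [ 0.          0.         -1.        ]]
```

arm_command:
  motion:
    - [[-2.5,0,0],[0,0,0.15],1]
    - [[-7.6,0,-0.2],[0,0,0.45],1]
    - [[-12.4,0.1,-0.2],[0,0,0.74],1]
    - [[-17,0.3,-0.3],[0,0,1.01],1]
    - [[-21,0.9,-0.4],[0,0,1.26],1]
    - [[-24.6,1.4,-0.5],[0,0,1.47],1]
    - [[-27.5,2.4,-0.5],[0,0,1.65],1]
    - [[-29.6,3.4,-0.6],[0,0,1.79],1]

```text
time: 18.78
position: [0.4947, 0.0871, 0.3218]
tool_rot: [2.202, 2.24, -0.0]
ft_force: [0.4, 0.8, -4.0]
grip_width: 0.157
```

arm_command:
  motion:
    - [[-31.2,4.6,-0.6],[0,0,1.88],1]
    - [[-31.7,5.8,-0.6],[0,0,1.93],1]
    - [[-31.5,6.8,-0.6],[0,0,1.93],1]
    - [[-30.5,7.7,-0.6],[0,0,1.88],1]
    - [[-28.7,8.2,-0.6],[0,0,1.79],1]
    - [[-26.3,8.4,-0.5],[0,0,1.65],1]
    - [[-23.2,8.2,-0.5],[0,0,1.47],1]
    - [[-19.6,7.5,-0.4],[0,0,1.26],1]

```text
time: 19.45
position: [0.5331, -0.1409, 0.3259]
tool_rot: [2.456, 1.959, -0.001]
ft_force: [0.5, 0.0, -5.2]
grip_width: 0.157
```

arm_command:
  motion:
    - [[-15.6,6.4,-0.3],[0,0,1.01],1]
    - [[-11.4,4.8,-0.2],[0,0,0.74],1]
    - [[-7,3,-0.2],[0,0,0.45],1]
    - [[-2.3,1,0],[0,0,0.15],1]
    - [[0,0,0],[0,0,0],1]
    - [[0,0,0],[0,0,0],1]
    - [[0,0,10],[0,0,0],1]
    - [[0,0,20],[0,0,0],1]

```text
time: 20.12
position: [0.5411, -0.175, 0.2988]
tool_rot: [2.486, 1.913, 0.005]
ft_force: [1.3, -0.6, -4.2]
grip_width: 0.156
```

arm_command:
  motion:
    - [[0,0,25],[0,0,0],1]
    - [[0,0,25],[0,0,0],1]
    - [[0,0,20],[0,0,0],1]
    - [[0,0,15],[0,0,0],1]
    - [[0,0,8],[0,0,0],1]
    - [[0,0,2],[0,0,0],1]
    - [[0,0,0],[0,0,0],1]
    - [[0,0,0],[0,0,0],1]

```text
time: 20.78
position: [0.5401, -0.1761, 0.2028]
tool_rot: [2.49, 1.913, 0.002]
ft_force: [0.4, -0.8, -4.3]
grip_width: 0.158
```

```bash
python3 - <<'E'
from h import *
s=ctrl.get_state();T=R.from_rotvec(s['tool_rot']);p=s['position'];print(p,s['ft_force'],T.as_matrix().round(3),s['joint_positions'].round(2))
im,d=optics.get_image('scene');np.save('s4.npy',d);cv2.imwrite('s4.png',im)
a=cv2.resize(im[180:330,120:270],None,fx=4,fy=4,interpolation=cv2.INTER_CUBIC);cv2.imwrite('pics/g4.png',a)
P=cloud('scene',d)
c=np.array([.539,-.1765]);u=np.radians(-15);X=np.array([np.cos(u),np.sin(u)]);Y=np.array([-X[1],X[0]])
L=np.stack([(P[...,:2]-c)@X,(P[...,:2]-c)@Y],-1)*1000
m=(d>0)&(P[...,2]>.035)&(P[...,2]<.16)&(abs(L[...,0])<60)&(abs(L[...,1])<80)
hsv=cv2.cvtColor(im,cv2.COLOR_BGR2HSV)
fb=m&(P[...,2]<.1)&(hsv[...,1]>100)
print('foot',fb.sum(),L[fb].min(0),L[fb].max(0),P[fb][:,2].min(),P[fb][:,2].max())
print(cv2.minAreaRect(L[fb].astype(np.float32)))
ft=fb&(P[...,2]>.0)
zs=P[fb][:,2];top=fb&(P[...,2]>np.percentile(zs,97)-.004);print('top face',cv2.minAreaRect(L[top].astype(np.float32)),np.percentile(zs,97))
E
```

```text
[ 0.54014449 -0.17607635  0.20282041] [ 0.43244499 -0.75667009 -4.26897558] [[ 0.258  0.966  0.002]
 [ 0.966 -0.258 -0.001]
 [-0.     0.002 -1.   ]] [ 0.67  0.19 -0.45  1.69  0.09  1.27 -0.06]
foot 564 [-16.6952041  -46.16767237] [25.10148497 53.20273872] 0.06811285680933193 0.09994493710880144
((18.09054946899414, 8.918075561523438), (36.551631927490234, 104.74507141113281), 19.600576400756836)
top face ((19.07423210144043, 7.857307434082031), (33.172794342041016, 102.71208953857422), 17.90729331970215) 0.0993005795516812
```

View pics/g4.png

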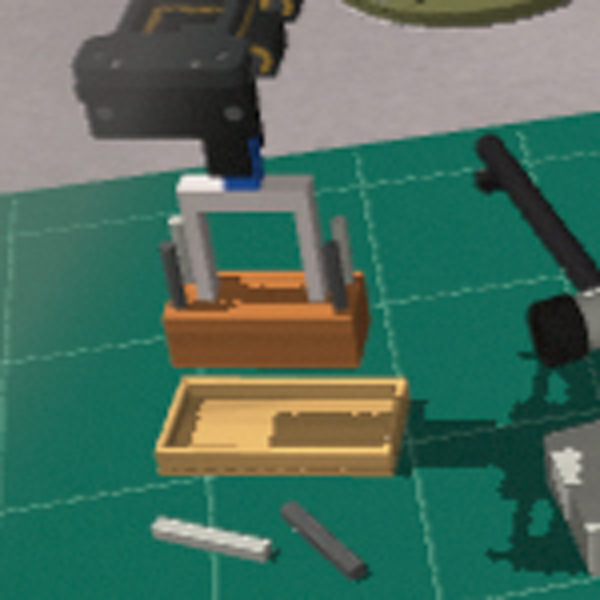

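```bash
python3 - <<'E'
from h import *
im=cv2.imread('s4.png');d=np.load('s4.npy');P=cloud('scene',d);hsv=cv2.cvtColor(im,cv2.COLOR_BGR2HSV)
c=np.array([.539,-.1765]);u=np.radians(-15);X=np.array([np.cos(u),np.sin(u)]);Y=np.array([-X[1],X[0]])
L=np.stack([(P[...,:2]-c)@X,(P[...,:2]-c)@Y,P[...,2]],-1)*1000
near=(d>0)&(abs(L[...,0])<60)&(abs(L[...,1])<80)
for nm,z0,z1 in [('foot',72,92),('tray',4,15)]:
    m=near&(L[...,2]>z0)&(L[...,2]<z1)&(hsv[...,1]>70)&((hsv[...,0]<30))
    q=L[m]
    xs=[]
    for y in range(-60,60,10):
        k=q[(q[:,1]>=y)&(q[:,1]<y+10)]
        if len(k)>5: xs.append((y+5,round(float(np.percentile(k[:,0],90)),1),len(k)))
    print(nm,len(q),'front x per y',xs)
    A=np.array(xs)[1:-1];print('slope deg',np.degrees(np.polyfit(A[:,0],A[:,1],1)[0]),A[:,1].mean())
    print('y extents',np.percentile(q[:,1],[0,.5,1,2,98,99,99.5,100]).round(1))
# top faces
m=near&(L[...,2]>96)&(L[...,2]<103)&(hsv[...,0]<25)&(hsv[...,1]>100);q=L[m];print('foot top',q.min(0),q.max(0),np.median(q[:,2]))
m=near&(L[...,2]>16)&(L[...,2]<22)&(hsv[...,0]<30)&(hsv[...,1]>60);q=L[m];print('rim',len(q),np.percentile(q,[1,99],axis=0))
# silhouettes projected model overlays
def box(c,u,hx,hy,z0,z1):
    X=np.array([np.cos(u),np.sin(u)]);Y=np.array([-X[1],X[0]])
    return np.array([[*(c+sx*hx*X+sy*hy*Y),z] for z in(z0,z1) for sx,sy in((-1,-1),(-1,1),(1,1),(1,-1))])
k=5;x0,y0=150,235;img=cv2.resize(im[y0:y0+75,x0:x0+90],None,fx=8,fy=8,interpolation=cv2.INTER_CUBIC)
for cc,B,col in [(c,box(c,u,.032,.064,0,.018),(255,0,0)),(0,box(np.array([.54014,-.17608]),u,.02,.05,.0683,.1043),(0,0,255))]:
    uv=((w2p('scene',B)-[x0,y0]+.5)*8).astype(int)
    for i in range(4):
        for a,b in((i,(i+1)%4),(4+i,4+(i+1)%4),(i,i+4)): cv2.line(img,tuple(map(int,uv[a])),tuple(map(int,uv[b])),col,1)
cv2.imwrite('pics/ov.png',img)
E
```

```text
foot 369 front x per y [(-45, 21.9, 22), (-35, 22.9, 30), (-25, 22.8, 36), (-15, 22.1, 36), (-5, 22.5, 31), (5, 21.7, 30), (15, 22.0, 39), (25, 22.5, 34), (35, 22.2, 35), (45, 23.0, 34), (55, 19.7, 42)]
slope deg -0.1050422624406515 22.41111111111111
y extents [-46.  -45.1 -44.9 -43.9  52.6  52.8  52.8  53.2]
tray 928 front x per y [(-55, 29.4, 97), (-45, 29.5, 79), (-35, 29.5, 72), (-25, 29.0, 78), (-15, 29.3, 76), (-5, 29.2, 67), (5, 29.9, 68), (15, 29.5, 68), (25, 29.7, 75), (35, 29.6, 78), (45, 29.2, 71), (55, 29.8, 57)]
slope deg 0.09722920159795433 29.439999999999998
y extents [-63.9 -60.6 -59.9 -59.   64.   64.3  64.6  65.1]
foot top [-19.08461296 -45.42329126  96.04867645] [ 25.10148497  52.65333924 102.99616619] 100.64287872032368
rim 249 [[-34.13584501 -62.75122043  16.06611105]
 [ 32.54421934  64.49276491  21.12570708]]
```

View pics/ov.png

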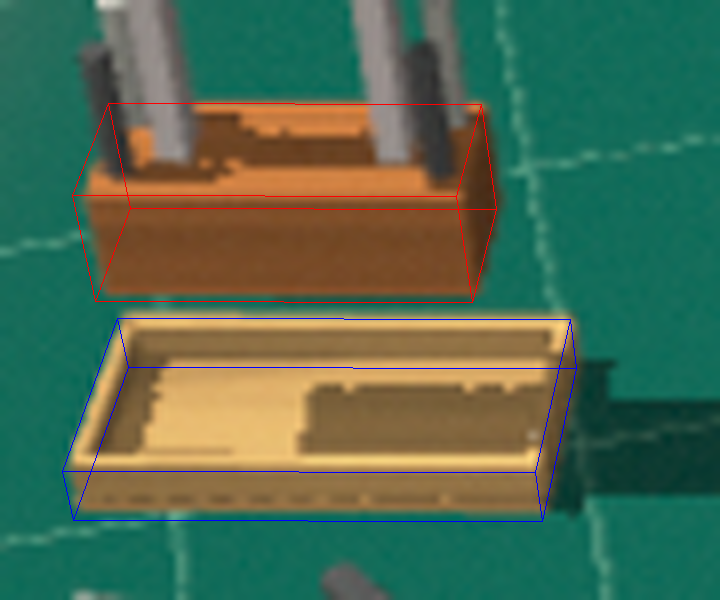

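```bash
python3 - <<'E'
from h import *
P0=None
c=np.array([.539,-.1765]);u=np.radians(-15);X=np.array([np.cos(u),np.sin(u)]);Y=np.array([-X[1],X[0]])
def loc(P): return np.stack([(P[...,:2]-c)@X,(P[...,:2]-c)@Y,P[...,2]],-1)*1000
im=cv2.imread('s4.png');d=np.load('s4.npy');hsv=cv2.cvtColor(im,cv2.COLOR_BGR2HSV);L=loc(cloud('scene',d))
near=(d>0)&(abs(L[...,0])<60)&(abs(L[...,1])<80)&(hsv[...,0]<25)&(hsv[...,1]>110)
m=near&(L[...,2]>60)&(L[...,2]<125);q=L[m]
print(np.histogram(q[:,2],bins=np.arange(60,125,4)))
k=q[(q[:,0]<18)&(q[:,2]>95)];print('top z',np.median(k[:,2]),len(k),'x range',np.percentile(k[:,0],[0,2,50,100]))
f=q[(q[:,2]<95)];print('front x med',np.median(f[:,0]),np.percentile(f[:,0],[10,90]),'zmin',f[:,2].min())
t=(d>0)&(abs(L[...,0])<60)&(abs(L[...,1])<80)&(hsv[...,0]<30)&(hsv[...,1]>70)&(L[...,2]<25)
q=L[t];f=q[(q[:,0]>22)&(q[:,2]>2)&(q[:,2]<15)];print('tray front x med',np.median(f[:,0]),np.percentile(f[:,0],[10,90]),'floor z',np.median(q[(abs(q[:,0])<15)&(abs(q[:,1])<40)][:,2]))
k=q[(q[:,2]>15)];print('rim z',np.median(k[:,2]),np.percentile(k[:,0],[1,99]),np.percentile(k[:,1],[1,99]))
# ground check
g=(d>0)&(abs(L[...,0])<150)&(abs(L[...,1])<150)&(abs(hsv[...,0].astype(int)-80)<15);print('mat z',np.median(L[g][:,2]))
# tray in both initial views
for n in('scene','top'):
    im=cv2.imread(n+'0.png');d=np.load(n+'0.npy');hsv=cv2.cvtColor(im,cv2.COLOR_BGR2HSV);L=loc(cloud(n,d))
    t=(d>0)&(abs(L[...,0])<50)&(abs(L[...,1])<80)&(hsv[...,0]<30)&(hsv[...,1]>70)
    q=L[t];k=q[(q[:,2]>14)&(q[:,2]<24)];print(n,len(k),np.percentile(k,[1,99],axis=0).round(1).tolist(), 'floor',np.median(q[(abs(q[:,0])<15)&(abs(q[:,1])<40)][:,2]))
    w=(k[:,1]>-45)&(k[:,1]<45);kk=k[w];print('  long rims x med',np.median(kk[kk[:,0]>0][:,0]),np.median(kk[kk[:,0]<0][:,0]));w=abs(k[:,0])<22;kk=k[w];print('  short rims y',np.median(kk[kk[:,1]>0][:,1]),np.median(kk[kk[:,1]<0][:,1]))
# top view now
im,d=optics.get_image('top');cv2.imwrite('pics/top5.png',im[200:330,340:520].repeat(4,0).repeat(4,1))
E
```

```text
(array([  0,   0,  38,  67,  76,  72,  77,  74,  71,  86, 210, 234,   2,
         1,   0,   0]), array([ 60,  64,  68,  72,  76,  80,  84,  88,  92,  96, 100, 104, 108,
       112, 116, 120, 124]))
top z 104.20516973005486 367 x range [-19.08461296 -18.25007978   5.22662227  17.97336449]
front x med 20.148793012310758 [17.45838036 22.36407411] zmin 68.11285680933193
tray front x med 29.414609124075437 [26.81979079 31.2431172 ] floor z 5.162248405148167
rim z 17.340256916628867 [-34.2714414   32.30439853] [-62.58432483  64.48602476]
mat z 1.0286288393152452
scene 363 [[-34.3, -62.8, 14.1], [32.7, 64.4, 20.9]] floor 5.315111547204025
  long rims x med 29.137679983396364 -29.405881126159183
  short rims y 62.487671404801084 -59.960896907331716
top 297 [[-31.6, -64.0, 14.1], [31.6, 63.2, 22.0]] floor 4.285105177015861
  long rims x med 29.227491112568625 -29.05755402583814
  short rims y 60.78816248227497 -61.49998266467697
```

View pics/top5.png

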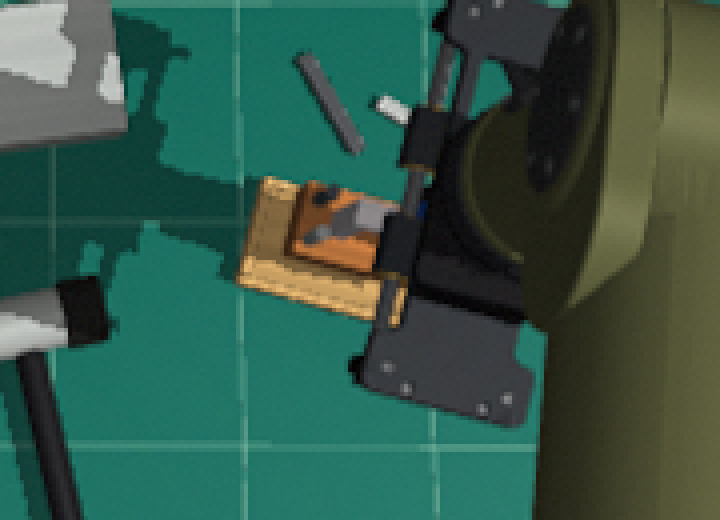

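Robot and camera agree: foot top is at 104.2 mm in the image against 104.3 expected, and it is square to the tray within 0.2°. It needs about −1.5 mm in tray y and −0.8 mm in tray x before I lower it.

arm_command:
  motion:
    - [[-1.5,-0.8,5],[0,0,0],1]
    - [[0,0,12],[0,0,0],1]
    - [[0,0,15],[0,0,0],1]
    - [[0,0,12],[0,0,0],1]
    - [[0,0,8],[0,0,0],1]
    - [[0,0,4],[0,0,0],1]
    - [[0,0,1],[0,0,0],1]
    - [[0,0,0],[0,0,0],1]

```text
time: 21.55
position: [0.5384, -0.1775, 0.1446]
tool_rot: [-2.492, -1.913, 0.0]
ft_force: [-0.1, -0.5, -4.6]
grip_width: 0.16
```

arm_command:
  motion:
    - [[0,0,0],[0,0,0],1]
    - [[0,0,0],[0,0,0],1]

```text
time: 21.72
position: [0.5389, -0.1777, 0.1456]
tool_rot: [2.491, 1.912, 0.001]
ft_force: [0.0, -0.6, -4.7]
grip_width: 0.16
```

```bash
python3 - <<'E'
from h import *
s=ctrl.get_state();print(s['position'],s['ft_force'])
im,d=optics.get_image('scene')
a=cv2.resize(im[200:300,140:240],None,fx=6,fy=6,interpolation=cv2.INTER_CUBIC);cv2.imwrite('pics/g6.png',a)
E
```

```text
[ 0.5388902  -0.17768417  0.14556258] [ 0.03485498 -0.56329188 -4.72656364]
```

View pics/g6.png

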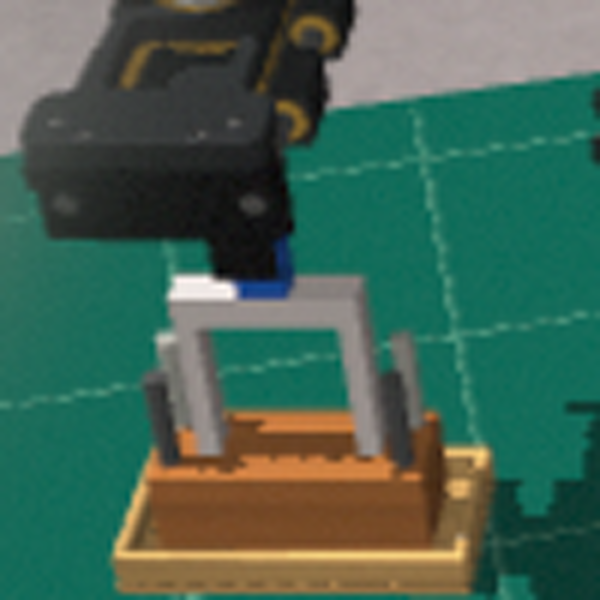

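arm_command:
  motion:
    - [[0,0,1],[0,0,0],1]
    - [[0,0,1],[0,0,0],1]
    - [[0,0,1],[0,0,0],1]
    - [[0,0,1],[0,0,0],1]
    - [[0,0,0.7],[0,0,0],1]
    - [[0,0,0],[0,0,0],1]

```text
time: 22.27
position: [0.5381, -0.1775, 0.1398]
tool_rot: [-2.492, -1.913, 0.0]
ft_force: [-0.2, 0.3, -4.2]
grip_width: 0.154
```

arm_command:
  motion:
    - [[0,0,0.5],[0,0,0],1]
    - [[0,0,0.5],[0,0,0],1]
    - [[0,0,0],[0,0,0],1]

```text
time: 22.52
position: [0.5383, -0.1776, 0.1394]
tool_rot: [2.492, 1.913, -0.0]
ft_force: [-1.8, -0.8, -1.8]
grip_width: 0.157
```

arm_command:
  motion:
    - [[0,0,0.4],[0,0,0],1]
    - [[0,0,0],[0,0,0],1]
    - [[0,0,0],[0,0,0],1]

```text
time: 22.77
position: [0.5384, -0.1775, 0.1395]
tool_rot: [2.491, 1.913, -0.0]
ft_force: [-2.8, 0.3, 2.9]
grip_width: 0.158
```

```bash
python3 - <<'E'
from h import *
s=ctrl.get_state();print(s['position'],s['ft_force'],s['torque'])
im,d=optics.get_image('scene')
s=ctrl.get_state();print(s['position'],s['ft_force'],s['torque'])
a=cv2.resize(im[200:300,140:240],None,fx=6,fy=6,interpolation=cv2.INTER_CUBIC);cv2.imwrite('pics/g7.png',a)
E
```

```text
[ 0.53841783 -0.17753334  0.13945632] [-2.81489606  0.29798531  2.90228919] [0.17883299 0.75936672 0.0159897 ]
[ 0.53839859 -0.17755759  0.13944561] [-2.3879155  -0.04864906  5.12227611] [ 0.23814266  0.86196911 -0.02840871]
```

View pics/g7.png

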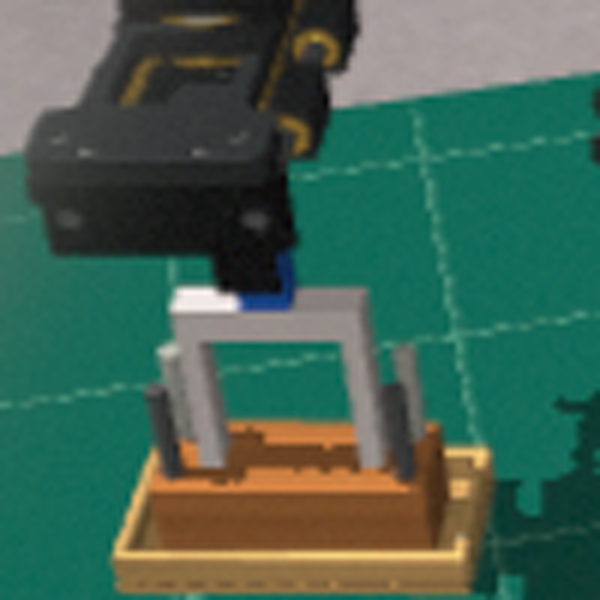

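The foot stands on the floor (TCP z 0.1394, matching the expected contact height) and looks flat. I release it.

arm_command:
  motion:
    - [[0,0,-0.4],[0,0,0],1]
    - [[0,0,0],[0,0,0],1]
    - [[0,0,0],[0,0,0],0.75]
    - [[0,0,0],[0,0,0],0.6]
    - [[0,0,0],[0,0,0],0.5]
    - [[0,0,0],[0,0,0],0.4]
    - [[0,0,0],[0,0,0],0.3]
    - [[0,0,0],[0,0,0],0.3]
  force: 10

```text
time: 23.48
position: [0.5383, -0.1776, 0.1389]
tool_rot: [2.492, 1.913, 0.0]
ft_force: [-0.0, 0.5, 0.1]
grip_width: 0.527
```

arm_command:
  motion:
    - [[0,0,-3],[0,0,0],0.3]
    - [[0,0,-10],[0,0,0],0.3]
    - [[0,0,-20],[0,0,0],0.3]
    - [[0,0,-30],[0,0,0],0.3]
    - [[0,0,-35],[0,0,0],0.3]
    - [[0,0,-35],[0,0,0],0.3]
    - [[0,0,-25],[0,0,0],0.3]
    - [[0,0,-10],[0,0,0],0.3]

```text
time: 24.15
position: [0.54, -0.1777, 0.3128]
tool_rot: [2.486, 1.909, 0.006]
ft_force: [0.4, -0.2, 0.7]
grip_width: 0.7
```

arm_command:
  motion:
    - [[0,-30,0],[0,0,0],0.3]
    - [[0,-30,0],[0,0,0],0.3]
    - [[0,-20,0],[0,0,0],0.3]
    - [[0,0,0],[0,0,0],0.3]
    - [[0,0,0],[0,0,0],0.3]
    - [[0,0,0],[0,0,0],0.3]

```text
time: 24.65
position: [0.4613, -0.157, 0.3071]
tool_rot: [2.491, 1.913, 0.0]
ft_force: [-0.1, -0.8, 0.3]
grip_width: 0.697
```

```bash
python3 - <<'E'
from h import *
s=ctrl.get_state();print(s['time'],s['position'],s['ft_force'])
c=np.array([.539,-.1765]);u=np.radians(-15);X=np.array([np.cos(u),np.sin(u)]);Y=np.array([-X[1],X[0]])
for n in('scene','top'):
    im,d=optics.get_image(n);cv2.imwrite(f'pics/{n}8.png',im);P=cloud(n,d)
    L=np.stack([(P[...,:2]-c)@X,(P[...,:2]-c)@Y,P[...,2]],-1)*1000
    hsv=cv2.cvtColor(im,cv2.COLOR_BGR2HSV)
    nr=(d>0)&(abs(L[...,0])<60)&(abs(L[...,1])<80)
    b=nr&(hsv[...,0]>100)&(hsv[...,0]<125)&(hsv[...,1]>150);q=L[b]
    if len(q): 
        t=q[q[:,2]>np.percentile(q[:,2],99)-6];print(n,'tab',len(q),np.percentile(q,[2,98],axis=0).round(1).tolist(),'top',t.mean(0).round(1))
    f=nr&(L[...,2]>36)&(L[...,2]<46)&(hsv[...,0]<20)&(hsv[...,1]>110);q=L[f]
    if len(q):print('foot top',np.percentile(q,[1,50,99],axis=0).round(1).tolist())
E
```

```text
24.65 [ 0.46132196 -0.15697506  0.30711994] [-0.0930277  -0.76358161  0.31937964]
scene tab 260 [[-5.8, -7.2, 116.6], [8.7, 10.0, 173.4]] top [  1.9   1.3 171.8]
foot top [[-20.2, -46.4, 36.3], [8.1, 0.2, 40.7], [21.5, 50.5, 44.0]]
top tab 109 [[-35.0, -7.0, 115.3], [7.4, 35.6, 370.0]] top [-34.2  35.5 370.2]
foot top [[-18.4, -40.0, 36.3], [-7.5, 10.8, 40.2], [21.2, 49.4, 45.3]]
```

View pics/scene8.png

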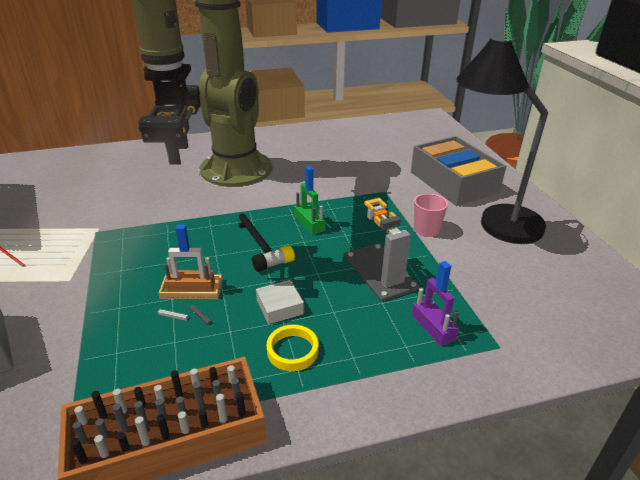

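View pics/top8.png

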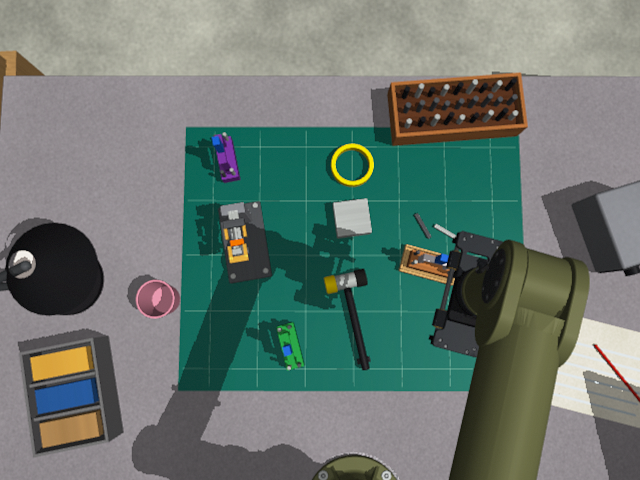

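The caddy stands upright in the tray at scene (190,270), released. Its tab is within 2 mm of the tray's middle and the bystanders have not moved.

```bash
python3 -c "
from bench import ctrl;print(ctrl.close_job())"
```

```text
the job is handed in; nothing more can be done
None
```

The caddy is off the hook, standing upright in the parking tray and released. I handed the job in at about 25 s of the 72 s allowed; no verdict was reported.

- **Unhooking:** I raised the caddy about 1 mm and pushed it slowly in +x. The keeper gave about 4–5 N until the stop met the bar at about 8.4 mm of travel. I pushed to 9.4 N there, then lifted. During the first 15 mm the push fell to about 7–8 N, so it was less than the advised 5 N over the keeper; the bar still slid up with no sign of catching on the tines.
- **Carrying and placing:** I lifted about 34 mm in all (grip about 227 mm high by the arm's reading), drew the caddy out in -x by 108 mm and carried it to the tray. I lowered it until it just touched the floor (at most about 5 N read at the wrist), opened the gripper and backed away.
- **Last checks:**
  - **Position:** the tab's top is within 2 mm of the tray's middle in x and y, and its height is about 172 mm, which fits a foot flat on the floor.
  - **Bystanders:** none looked moved in the final pictures, but I did not measure this.
  - **Top camera:** it could not confirm the tab's top because the arm partly hid it. Its foot readings did agree.
  - **Before lowering:** the camera and the arm's own position differed by 1–3 mm, so I shifted the caddy by a compromise of about 1 mm. The tray has 7–9 mm free on each side.

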